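# Take a moisture reading of the carving blank

### The job

Turn the meter's dial until its pointer clicks in at the square mark and let go; then pick up the hand scanner and, without touching the timber, hold it level and still for two seconds with its lens about 50 mm from the white spot on the end of the timber, pointing squarely at the middle of the spot. Then lay the scanner back flat in the middle of its charging pad, along the pad's length (either way round): set it down, do not drop it. Leave the dial on the square, and do not disturb the mallet, the chisel or the glue bottle.

Things in the scene. Friction and masses are not known exactly. Their poses are not given: they have to be found in the camera images.
- meter: Bench moisture meter, fixed: green steel box 180 (x) x 200 (y) x 55 mm high with a bright aluminium top. Origin: centre of its underside; z up. The dial's axis stands 15 mm behind the middle, at (-15, 0) mm in this frame, upright.
- dial (a joint): Black selector dial, angle in rad, growing clockwise seen from above. Five click notches at 0, 0.5, 1, 1.5, 2; let go, it springs into the nearest. The first two bear only a thin tick, the others the three raised marks. Flat skirt of radius 38 mm, 8 mm thick; on it a grip bar 66 mm long, 16 mm wide, from 8 to 44 mm above the meter's top.
- dial_grip (a point): On the dial's axis, 30 mm above the meter's top (85 mm above the bench), in the grip bar. Turns with the dial: its x axis runs along the bar to the pointer end (white wedge on the skirt, white line on the bar), z up.
- dial_aim (a point): The point the dial's pointer indicates: 62 mm from the dial's axis along the pointer, at the level of the meter's top. It lies over the middle of a mark when the dial stands on that mark.
- mark_square: Black raised square mark, 18 x 18 x 3 mm, fixed on the meter's top 62 mm from the dial's axis. Origin: centre of its underside. Which of the three marks is at which notch changes.
- mark_disc: Black raised round mark, 20 mm across, 3 mm high; likewise.
- mark_bar: Black raised narrow bar mark, 24 x 6 x 3 mm; likewise.
- pad: Charging pad, fixed on the bench: flat grey plastic slab 210 (x) x 110 (y) x 10 mm. Origin: centre of its underside; x along its length.
- scanner: Black hand scanner, loose, about 0.22 kg, 160 mm long, lying on the pad. Origin: centre of its underside; x runs forward to the lens, z up. Handle from x = -80 to 35 mm, 34 mm wide and 36 mm high; wider head from x = 35 to 80 mm, 46 mm wide, 40 mm high, with the round lens in its front face. Balances near x = 10 mm.
- lens (a point): Centre of the scanner's lens, in its front face: 80 mm ahead of the scanner's origin, 20 mm above its underside. Axes as the scanner's.
- focus (a point): The scanner's focus: the point 50 mm straight ahead of the lens. Axes as the scanner's.
- blank: Carving blank: pale squared timber 360 x 90 x 90 mm, clamped to the bench, with a steel clamp over its far part. Origin: at bench level under the middle of its marked end face; x runs from that face into the timber, z up. The marked face looks along -x.
- spot (a point): Centre of the round white paper spot, 44 mm across, in the middle of the blank's marked end face, 45 mm above the bench; a white paper strip 12 mm wide runs from it up the face and 25 mm onto the timber's top. That end is the one towards the pad. Axes as the blank's.
- mallet: Turned wooden mallet standing on its head, 95 mm across, 220 mm high. Origin: centre of its underside. Leave alone.
- chisel: Chisel lying on the bench, 220 mm long, wooden handle 26 mm thick. Origin: under its middle. Leave alone.
- glue: White glue bottle, 60 mm across, 150 mm high, standing. Origin: centre of its underside. Leave alone.
Things that resemble listed ones, but are neither listed nor needed, are in the scene too. Of the things that look like the scanner, the middle-sized one is meant.

How it is judged (in metres and radians):
On the way, in this order (a step that is already met when the one before it is completed fails the run):
1. the dial stands on the square mark and is let go (horizontal distance between dial_aim and mark_square below 0.009 m and contact force between the fingers and dial below 0.05 N), for 0.3 s.
2. the scanner is held in the gripper, still, its focus on the white spot and pointing squarely at it, with the dial on the square (horizontal distance between dial_aim and mark_square below 0.009 m and distance between focus and spot below 0.018 m and angle between the x axis of scanner and the x axis of blank, either way round below 0.2 rad and angle between scanner's own z axis and vertical below 0.2 rad and linear speed of scanner below 0.03 m/s and angular speed of scanner below 0.2 rad/s and contact force between the fingers and scanner above 0.5 N), for 1.6 s.
At the end, for the whole second after the job is handed in: Dial pointer within 9 mm of the square mark's middle. Scanner released, still, flat (0.1 rad) on the pad, its middle within 30 mm of the pad's, along it within 0.25 rad either way round. Mallet, chisel, glue within 30 mm of their starts, mallet and glue upright (all of step 1 and contact force between the fingers and scanner below 0.05 N and horizontal distance between scanner and pad below 0.03 m and z of scanner in the frame of pad between 0.006 and 0.014 m and angle between scanner's own z axis and vertical below 0.1 rad and angle between the x axis of scanner and the x axis of pad, either way round below 0.25 rad and linear speed of scanner below 0.02 m/s and distance of each of mallet, chisel, glue from where it was at the start of the episode below 0.03 m and angle between each of mallet, glue's own z axis and vertical below 0.2 rad); the robot touches nothing.
It fails at once if the scanner is let go (dropped) more than 20 mm above the pad (contact force between the fingers and scanner below 0.05 N and z of scanner in the frame of pad above 0.03 m).
It fails at once if the scanner touches the timber (contact force between scanner and blank above 0.5 N).
It fails at once if the mallet is pushed over 30 mm or falls (distance of mallet from where it was at the start of the episode above 0.03 m or angle between mallet's own z axis and vertical above 0.5 rad).
It fails at once if the chisel is pushed over 30 mm or falls (distance of chisel from where it was at the start of the episode above 0.03 m).
It fails at once if the glue bottle is pushed over 30 mm or falls (distance of glue from where it was at the start of the episode above 0.03 m or angle between glue's own z axis and vertical above 0.5 rad).
It also fails if it takes over 62 s, if anything falls off the work surface, if the arm or the gripper's body presses on something with over 40 N, if the wrist force passes 120 N, or if a joint passes its speed limit or range.

### The arm

A 6-joint arm with a two-finger parallel gripper is mounted at the origin on the work surface. World frame = base frame: x ahead of the robot, y to its left, z up, the work surface at z = 0. Lengths are in mm, angles in rad, forces in N, time in s.
With the tool pointing down it reaches from about 275 to 750 mm from the base axis. Payload 10.2 kg.
Tool frame: the origin (TCP) lies between the finger pads; the fingertips stand 25 mm ahead of it and the grasp point (between the pads) lies 6 mm ahead of it; z points along the fingers, y is the line along which they close (so a half turn about z gives the same grasp; the last joint's range is limited). The gripper opens to 85 mm and grips with 20 to 120 N. Pads are 22 mm wide; open, the fingers measure 114 mm over their backs; the gripper's body (76 mm by 85 mm) begins 54 mm behind the grasp point. The pads swing forward as they close: fully open they stand 13 mm farther back than shut.
Start: joints at [1.096, 0.313, 1.498, -0, 1.331, -0.223], TCP at [130.815, 508.447, 230.294] pointing down, gripper open.
Joint ranges: [-2.94, 2.94], [-0.97, 2.17], [0.19, 2.56], [-1.23, 4.37], [0.02, 3.11], [-2.88, 2.88]. Speed limits (rad/s): [2.39, 2.39, 3.01, 3.14, 3.14, 3.14].

### API

Orientations are given as a unit quaternion [w, x, y, z].
In Python, from rig import ctrl, eyes, finish_job gives the robot as it stands.
- The arm moves only by the tool step_arm, never from a script. Its argument "increments" is a list of rows, each an object of numbers: "dx", "dy", "dz": the shift along the tool's x, y, z in units of 25 mm (1.0 is 25 mm); "wx", "wy", "wz": the turn, a rotation vector about the tool's x, y, z in units of 6 degrees (1.0 is 6 degrees). A call has 1 to 5 rows; each row shifts and turns the commanded pose from where the row before left it, along the tool's axes as they then stand; what a row does not reach is not made up. A row lasts 1/10 s, in which the tool goes at most 50 mm and 8.59 degrees, less where a joint would pass 70% of its speed; a pose out of reach is approached as far as the arm can. A call is refused whole if a number of a shift passes 1 or a number of a turn 1, either way. A call with a gripper value outside its range is refused whole. "fingers" is the finger opening in mm, from 0 to 85.4, set as the call begins (left out, the last holds). The fingers move at their own pace and stop on an object; "squeeze" is the grip in N (left out, the last holds). Time passes only in rows, so rows that do not move let the fingers close. It gives the time, the measured TCP pose, the force, the opening and the grip force at its end, in the units of the state.
- ctrl.sense(): the state, without advancing time (a new reading comes with each control period).
- eyes.capture(name): name is "scene" or "top"; returns a dict with "frame" (384x512x3 uint8, blue, green, red), "fx", "fy", "cx", "cy" (pixels), "R" (3x3) and "t" (3): a world point X has camera coordinates R X + t. Camera axes: x right, y down, z forward; pixel columns grow to the right and rows downward; lengths in mm; the calibration is good to about 2 mm. A picture is of the moment at which its call begins. There is no depth.
- finish_job(): hands the job in; it is judged then, once.
Trained networks look in the newest picture that a camera, given by its name, has taken for a name from the list of things; names that differ only in an ending like _2 or _b are one class to them, and where a whole thing is asked for, a point or a joint stands for the part that bears it (a point fixed in the world has none). Each returns a list of dicts, best first, with "p" (0 to 1); they miss things now and then, are a little off and sometimes report something else, mostly with a low value. They report only what shows in the picture. A call takes as long as a camera call. They do not tell look-alikes from the thing itself.
- eyes.cut_out(camera, label): "mask" (384x512 bool, what is visible of it).
- eyes.landmark_of(camera, label): "point" ([x, y, z] in mm, in the coordinates of the camera as it stood for that picture, good to about 4 mm: a listed point, or the origin of a listed thing).
The state is a dict: "time_s": time; "joints": joint angles; "dq": joint speeds; "tau": joint torques, N m; "eef_pos": TCP position; "ee_rot": TCP orientation; "force": force on the tool from outside, world axes, zero at the start; "wrist_torque": the same for the moment, N m; "grip_width": opening from 0.0 (shut) to 1.0 (fully open); "grip_force": force on a finger pad.
Only numpy, scipy, OpenCV 4.12 (cv2) and the standard library are available. Lean on these libraries where they do the work, as an engineer would, in place of code of your own. Each camera call takes 0.05 s, during which the arm holds its last target. There are 200 camera calls.

## Working session

There is one attempt and no reset: what is moved stays moved. The work goes in short steps, Python scripts to look and compute and a tool call to move; the robot and the scene stay as the last step left them, time stands still between calls to the robot, and variables do not carry over. Pictures are saved under pics/ and viewed, at most 10 in all, crops included, and the job is handed in when it is done.

Besides the shell and the picture viewer there is one more tool, called after "Call:" as name(argument=value, ...), one argument or row to a line, values as JSON. step_arm: Moves the arm, as the interface text tells. Its arguments: {"type":"object","properties":{"increments":{"type":"array"},"fingers":{"type":"number"},"squeeze":{"type":"number"}},"required":["increments"]}

```bash
mkdir -p pics; cat > h.py <<'E'
import numpy as np,cv2
from rig import ctrl,eyes,finish_job
def cap(n,f=None):
    c=eyes.capture(n)
    if f: cv2.imwrite(f,c["frame"])
    return c
def w(c,p): return np.array(c["R"]).T@(np.array(p)-np.array(c["t"]))
def px(c,X):
    q=np.array(c["R"])@np.array(X)+np.array(c["t"]); return np.array([c["fx"]*q[0]/q[2]+c["cx"],c["fy"]*q[1]/q[2]+c["cy"]])
def ray(c,u,z):
    d=np.array(c["R"]).T@np.array([(u[0]-c["cx"])/c["fx"],(u[1]-c["cy"])/c["fy"],1]); o=-np.array(c["R"]).T@np.array(c["t"]); return o+d*(z-o[2])/d[2]
E
cat > a.py <<'E'
from h import *
ims=[]
for n in("scene","top"):
    c=cap(n); ims.append(c["frame"]); print(n,"cam at",(-np.array(c["R"]).T@np.array(c["t"])).round())
    for l in "meter dial_grip dial_aim mark_square mark_disc mark_bar pad scanner lens blank spot mallet chisel glue".split():
        for r in eyes.landmark_of(n,l)[:4]:
            X=w(c,r["point"]); print(l,round(r["p"],2),X.round(),px(c,X).round())
for n,i in zip(("scene","top"),ims): cv2.imwrite(f"pics/{n}0.png",cv2.resize(i,(800,600)))
print(ctrl.sense())
E
python3 a.py
```

```text
scene cam at [1368. -255. 1020.]
meter 0.9 [ 569. -303.   -2.] [150. 252.]
dial_grip 0.71 [ 555. -301.   83.] [144. 227.]
dial_aim 0.95 [ 592. -244.   55.] [171. 240.]
dial_aim 0.46 [316. 301.  -0.] [330. 142.]
mark_square 0.47 [ 582. -351.   55.] [127. 247.]
mark_disc 0.7 [475.  51.   4.] [270. 194.]
mark_disc 0.46 [ 617. -301.   61.] [149. 252.]
mark_bar 0.59 [ 607. -334.   53.] [135. 254.]
mark_bar 0.39 [ 595. -246.   56.] [171. 241.]
pad 0.6 [472.  51.   5.] [269. 193.]
scanner 0.82 [476.  46.   8.] [268. 194.]
scanner 0.79 [ 283. -390.    2.] [104. 182.]
scanner 0.74 [ 363. -149.   -1.] [191. 184.]
lens 0.83 [ 394. -102.   10.] [210. 185.]
lens 0.71 [551.  24.  28.] [269. 210.]
lens 0.68 [ 226. -290.   23.] [134. 157.]
blank 0.63 [572. 251.  -1.] [349. 204.]
blank 0.57 [772. 194.  -1.] [361. 266.]
spot 0.75 [573. 251.  40.] [351. 194.]
mallet 0.62 [750.  -6.  -0.] [283. 279.]
mallet 0.29 [769. 191.   5.] [360. 264.]
chisel 0.92 [773. 191.  -0.] [361. 266.]
chisel 0.54 [ 616. -301.   56.] [149. 253.]
chisel 0.24 [ 584. -353.   52.] [126. 249.]
glue 0.58 [316. 300.  -1.] [329. 142
[... 1022 characters left out ...]
9. 264.]
{'time_s': 1.5, 'joints': array([ 1.09560407e+00,  3.12921313e-01,  1.49770980e+00, -9.11245888e-06,
        1.33102182e+00, -2.23383235e-01]), 'dq': array([ 0.00010399,  0.00078579,  0.00111866,  0.00143137,  0.00054845,
       -0.00112415]), 'tau': array([ 9.69025168e-04, -4.12165332e+01, -2.59899133e+01, -1.09965420e-04,
        5.02136027e-04, -3.94261519e-06]), 'eef_pos': array([130.81107694, 508.43886463, 230.27957062]), 'ee_rot': array([-6.15633890e-06,  1.25571062e-01,  9.92084627e-01, -2.98351674e-05]), 'force': array([ 0.04658698,  0.22519003, -0.26314295]), 'wrist_torque': array([-0.07355394, -0.01900418, -0.03010982]), 'grip_force': 0.0, 'grip_width': 1.0035524688787931}
```

```bash
python3 - <<'E'
from h import *
s=cap("scene");t=cap("top")
f=cv2.resize(s["frame"],(800,600)); cv2.imwrite("pics/s1.png",f)
# top crop of meter & pad side by side
a=t["frame"][145:225,310:390]; b=t["frame"][150:270,140:300]
a=cv2.resize(a,(400,400),interpolation=cv2.INTER_CUBIC)
a2=cv2.resize(s["frame"][205:285,110:190],(400,400),interpolation=cv2.INTER_CUBIC)
cv2.imwrite("pics/m1.png",np.hstack([a,a2]))
cv2.imwrite("pics/p1.png",cv2.resize(b,(800,600),interpolation=cv2.INTER_CUBIC))
from math import *
for n,c in(("top",t),("scene",s)):
  for l in("scanner","pad","blank","dial","glue","mallet"):
    for r in eyes.cut_out(n,l)[:3]:
        m=r["mask"].astype(np.uint8); print(n,l,round(r["p"],2),m.sum(),[np.round(v,1) for v in cv2.minAreaRect(cv2.findNonZero(m))])
E
```

```text
top scanner 0.96 642 [array([239.7, 214.3]), array([15.7, 51.6]), np.float64(13.1)]
top scanner 0.61 263 [array([300.6, 250.2]), array([34.6,  9.5]), np.float64(29.5)]
top scanner 0.57 1447 [array([378.6, 276.1]), array([24.2, 74.6]), np.float64(59.0)]
top pad 0.68 3898 [array([115.9, 182.5]), array([121.8,  36.3]), np.float64(1.4)]
top pad 0.67 1553 [array([237.9, 215.5]), array([34.8, 65.2]), np.float64(20.6)]
top blank 0.92 3906 [array([116. , 182.6]), array([122.1,  36.4]), np.float64(1.5)]
top blank 0.74 1522 [array([238.1, 215.7]), array([34.1, 65.7]), np.float64(20.7)]
top dial 0.74 477 [array([348., 189.]), array([24., 24.]), np.float64(90.0)]
top glue 0.7 396 [array([154.6, 264.5]), array([18.3, 25. ]), np.float64(71.6)]
top glue 0.31 587 [array([239.4, 215. ]), array([14.3, 50.2]), np.float64(14.0)]
top mallet 0.84 696 [array([254.5, 128.5]), array([29.7, 28.3]), np.float64(45.0)]
scene scanner 0.91 701 [array([268.5, 189.5]), array([49., 17.]), np.float64(90.0)]
scene scanner 0.71 740 [array([332.5, 124.6]), array([19.8, 47.4]), np.float64(8.1)]
scene scanner 0.7 2029 [array([101.7, 177.2]), array([28.3, 83.5]), np.float64(56.3)]
scene blank 0.79 6252 [array([411.9, 173.2]), array([ 60., 140.]), np.float64(77.3)]
scene dial 0.66 662 [array([147.2, 232.6]), array([30.1, 25.8]), np.float64(4.4)]
scene dial 0.55 1523 [array([269., 196.]), array([58., 40.]), np.float64(90.0)]
scene dial 0.5 695 [array([268.5, 190. ]), array([48., 17.]), np.float64(90.0)]
scene glue 0.89 768 [array([332.5, 124.6]), array([20.2, 47.6]), np.float64(7.1)]
scene mallet 0.84 1945 [array([283.5, 256. ]), array([74., 37.]), np.float64(90.0)]
scene mallet 0.59 1483 [array([268.7, 195.7]), array([40.1, 56.4]), np.float64(2.0)]
```

View pics/s1.png

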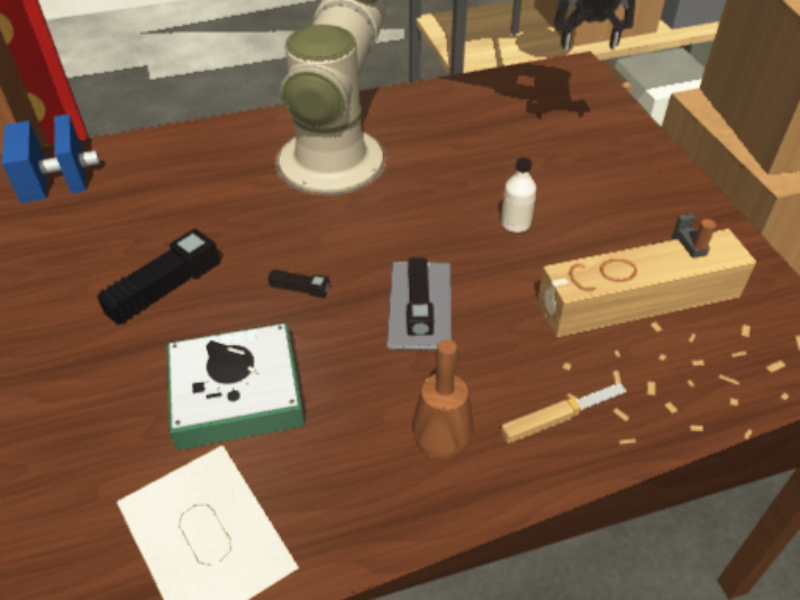

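View pics/m1.png

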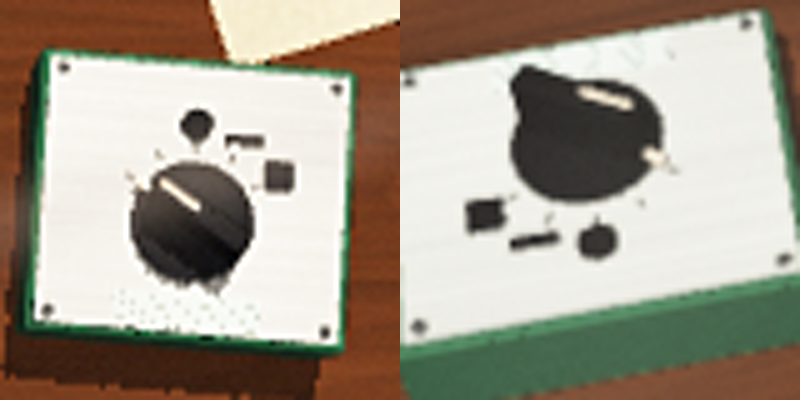

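View pics/p1.png

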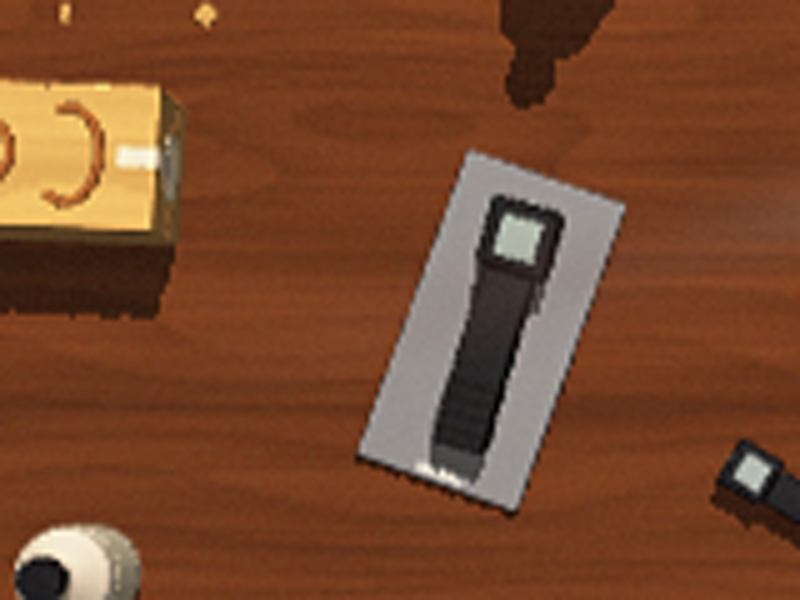

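The three scanner look-alikes in the scene view (800x600) are a small one at (298,284), a large ribbed one at (160,275) and a middle-sized one on the grey pad at (419,297). The pad one is meant: it is the middle size (origin to lens ≈ 78 mm, against 55 and 113 mm), and the enlarged crop confirms it. On the meter, the pointer stands at the first tick, at (165,185) in the left crop. The disc is at (197,125), the bar at (245,140) and the square at (278,176), so the square is 4 notches clockwise.

```bash
python3 - <<'E'
from h import *
A={}
cs={}
for n in("scene","top"):
    for k in range(5):
        c=cap(n); cs[n]=c
        for l in "meter dial_grip dial_aim mark_square mark_disc mark_bar pad scanner lens blank spot".split():
            for r in eyes.landmark_of(n,l)[:4]: A.setdefault(l,[]).append((n[0],*w(c,r["point"]).round(),r["p"]))
ref=dict(meter=(568,-302),dial_grip=(553,-299),dial_aim=(591,-246),mark_square=(580,-351),mark_disc=(614,-302),mark_bar=(607,-334),pad=(472,52),scanner=(474,50),lens=(551,24),blank=(572,251),spot=(572,251))
for l,v in A.items():
    for n in "st":
        q=np.array([x[1:4] for x in v if x[0]==n and np.hypot(x[1]-ref[l][0],x[2]-ref[l][1])<20])
        if len(q): print(l,n,len(q),q.mean(0).round(1),q.std(0).round(1))
t=cs["top"]; f=lambda u,v:(140+u/5,150+v/5)
print("dial skirt",ray(t,(348.3,189.2),63))
P=[ray(t,f(*q),10)[:2].round(1) for q in((470,150),(625,206),(515,512),(357,458))]; print("pad corners",P,np.mean(P,0))
print("scanner head top mid, tail",ray(t,f(522,235),50),ray(t,f(465,440),46))
print("timber",[ray(t,f(*q),90)[:2].round(1) for q in((2,80),(162,88),(2,228),(155,230))])
E
```

```text
meter s 5 [ 568.2 -301.     2. ] [1.3 1.1 1.1]
meter t 5 [ 5.672e+02 -3.014e+02 -2.000e-01] [1.6 1.  1.5]
dial_grip s 4 [ 555.2 -299.5   81.5] [1.9 1.1 1.8]
dial_grip t 5 [ 550.2 -295.6   85.8] [1.  0.8 0.7]
dial_aim s 5 [ 593.4 -243.    55.8] [1.  0.9 1. ]
dial_aim t 5 [ 593.8 -247.6   54.6] [0.7 1.  1. ]
mark_square s 5 [ 581.  -352.6   52.6] [0.6 0.8 0.8]
mark_square t 5 [ 579.6 -353.    53. ] [1.4 1.8 2.4]
mark_disc s 4 [ 616.2 -302.8   56.2] [0.4 1.3 1.8]
mark_disc t 4 [ 613.5 -300.    54.8] [1.5 1.9 0.8]
mark_bar s 5 [ 605.4 -332.4   53.4] [1.6 1.6 1.7]
pad s 5 [474.8  52.2   2.4] [1.3 1.9 1.6]
pad t 5 [ 4.724e+02  5.420e+01 -2.000e-01] [0.5 1.7 1.7]
scanner s 5 [477.6  46.    7.6] [1.  0.6 0.8]
scanner t 5 [472.   50.   11.6] [1.1 1.5 1.5]
lens s 5 [550.8  22.6  28.8] [1.9 0.5 1.2]
lens t 5 [548.4  26.   28. ] [0.8 0.6 1.1]
blank s 5 [572.  250.4   0.8] [0.6 1.7 1.3]
blank t 5 [569.8 249.2  -2.2] [1.  1.2 1.5]
spot s 4 [572.5 252.5  41.2] [1.1 0.5 1.1]
spot t 7 [570.6 250.9  33.7] [ 1.2  1.2 22.3]
dial skirt [ 551.17194218 -294.86273425   63.        ]
pad corners [array([586.7,  64.4]), array([550.4, -36.3]), array([354.1,  33. ]), array([387.6, 134.3])] [469.7   48.85]
scanner head top mid, tail [526.9439117   28.37131049  50.        ] [398.7006049   62.92966533  46.        ]
timber [array([617.8, 349.8]), array([613.1, 250.2]), array([525.6, 346.3]), array([524.7, 251.9])]
```

Call:
step_arm(
  increments=[
    {"dx": -0.9, "dy": -1},
    {"dx": -0.9, "dy": -1},
    {"dx": -0.9, "dy": -1},
    {"dx": -0.9, "dy": -1},
    {"dx": -0.9, "dy": -1},
  ],
)

```text
invalid input at $.increments[0]: expected keys dx, dy, dz, wx, wy, wz
```

Call:
step_arm(
  increments=[
    {"dx": -0.9, "dy": -1, "dz": 0, "wx": 0, "wy": 0, "wz": 0},
    {"dx": -0.9, "dy": -1, "dz": 0, "wx": 0, "wy": 0, "wz": 0},
    {"dx": -0.9, "dy": -1, "dz": 0, "wx": 0, "wy": 0, "wz": 0},
    {"dx": -0.9, "dy": -1, "dz": 0, "wx": 0, "wy": 0, "wz": 0},
    {"dx": -0.9, "dy": -1, "dz": 0, "wx": 0, "wy": 0, "wz": 0},
  ],
)

```text
time_s: 8.7
eef_pos: [209.0, 358.2, 230.4]
ee_rot: [0.0, 0.125, 0.992, 0.0]
force: [0.5, 0.6, 0.4]
grip_width: 0.997
grip_force: 0.0
```

Call:
step_arm(
  increments=[
    {"dx": -0.9, "dy": -1, "dz": 0, "wx": 0, "wy": 0, "wz": 0},
    {"dx": -0.9, "dy": -1, "dz": 0, "wx": 0, "wy": 0, "wz": 0},
    {"dx": -0.9, "dy": -1, "dz": 0, "wx": 0, "wy": 0, "wz": 0},
    {"dx": -0.9, "dy": -1, "dz": 0, "wx": 0, "wy": 0, "wz": 0},
    {"dx": -0.9, "dy": -1, "dz": 0, "wx": 0, "wy": 0, "wz": 0},
  ],
)

```text
time_s: 9.2
eef_pos: [286.8, 209.1, 230.5]
ee_rot: [0.0, 0.125, 0.992, 0.0]
force: [0.1, 1.3, -0.1]
grip_width: 1.0
grip_force: 0.0
```

Call:
step_arm(
  increments=[
    {"dx": -0.9, "dy": -1, "dz": 0, "wx": 0, "wy": 0, "wz": 0},
    {"dx": -0.9, "dy": -1, "dz": 0, "wx": 0, "wy": 0, "wz": 0},
    {"dx": -0.9, "dy": -1, "dz": 0, "wx": 0, "wy": 0, "wz": 0},
    {"dx": -0.9, "dy": -1, "dz": 0, "wx": 0, "wy": 0, "wz": 0},
    {"dx": -0.9, "dy": -1, "dz": 0, "wx": 0, "wy": 0, "wz": 0},
  ],
)

```text
time_s: 9.7
eef_pos: [364.7, 59.8, 230.5]
ee_rot: [0.0, 0.126, 0.992, 0.0]
force: [0.3, 0.6, 0.1]
grip_width: 1.001
grip_force: 0.0
```

Call:
step_arm(
  increments=[
    {"dx": -0.9, "dy": -1, "dz": 0, "wx": 0, "wy": 0, "wz": 0},
    {"dx": -0.9, "dy": -1, "dz": 0, "wx": 0, "wy": 0, "wz": 0},
    {"dx": -0.9, "dy": -1, "dz": 0, "wx": 0, "wy": 0, "wz": 0},
    {"dx": -0.9, "dy": -1, "dz": 0, "wx": 0, "wy": 0, "wz": 0},
    {"dx": -0.9, "dy": -1, "dz": 0, "wx": 0, "wy": 0, "wz": 0},
  ],
)

```text
time_s: 10.2
eef_pos: [442.5, -89.3, 230.4]
ee_rot: [0.0, 0.126, 0.992, -0.0]
force: [-0.0, 0.2, 0.5]
grip_width: 1.0
grip_force: 0.0
```

Call:
step_arm(
  increments=[
    {"dx": -0.9, "dy": -1, "dz": 0, "wx": 0, "wy": 0, "wz": 0},
    {"dx": -0.9, "dy": -1, "dz": 0, "wx": 0, "wy": 0, "wz": 0},
    {"dx": -0.9, "dy": -1, "dz": 0, "wx": 0, "wy": 0, "wz": 0},
    {"dx": -0.9, "dy": -1, "dz": 0, "wx": 0, "wy": 0, "wz": 0},
    {"dx": -0.9, "dy": -1, "dz": 0, "wx": 0, "wy": 0, "wz": 0},
  ],
)

```text
time_s: 10.7
eef_pos: [520.4, -238.3, 230.3]
ee_rot: [0.0, 0.126, 0.992, -0.0]
force: [0.1, -0.1, 0.0]
grip_width: 1.002
grip_force: 0.0
```

Call:
step_arm(
  increments=[
    {"dx": 0, "dy": 0, "dz": 0, "wx": 0, "wy": 0, "wz": 1},
    {"dx": 0, "dy": 0, "dz": 0, "wx": 0, "wy": 0, "wz": 1},
    {"dx": 0, "dy": 0, "dz": 0, "wx": 0, "wy": 0, "wz": 1},
    {"dx": 0, "dy": 0, "dz": 0, "wx": 0, "wy": 0, "wz": 1},
    {"dx": 0, "dy": 0, "dz": 0, "wx": 0, "wy": 0, "wz": 1},
  ],
)

```text
time_s: 11.2
eef_pos: [519.9, -237.0, 230.2]
ee_rot: [-0.0, 0.38, 0.925, 0.0]
force: [0.3, 0.1, -0.1]
grip_width: 1.003
grip_force: 0.0
```

Call:
step_arm(
  increments=[
    {"dx": 0, "dy": 0, "dz": 0, "wx": 0, "wy": 0, "wz": 1},
    {"dx": 0, "dy": 0, "dz": 0, "wx": 0, "wy": 0, "wz": 1},
    {"dx": 0, "dy": 0, "dz": 0, "wx": 0, "wy": 0, "wz": 1},
    {"dx": 0, "dy": 0, "dz": 0, "wx": 0, "wy": 0, "wz": 1},
    {"dx": 0, "dy": 0, "dz": 0, "wx": 0, "wy": 0, "wz": 1},
  ],
)

```text
time_s: 11.7
eef_pos: [519.9, -237.0, 230.3]
ee_rot: [-0.0, 0.607, 0.795, 0.0]
force: [-0.6, 0.2, -0.4]
grip_width: 1.0
grip_force: 0.0
```

Call:
step_arm(
  increments=[
    {"dx": 0, "dy": 0, "dz": 0, "wx": 0, "wy": 0, "wz": 1},
    {"dx": 0, "dy": 0, "dz": 0, "wx": 0, "wy": 0, "wz": 1},
    {"dx": 0, "dy": 0, "dz": 0, "wx": 0, "wy": 0, "wz": 1},
    {"dx": 0, "dy": 0, "dz": 0, "wx": 0, "wy": 0, "wz": 1},
    {"dx": 0, "dy": 0, "dz": 0, "wx": 0, "wy": 0, "wz": 1},
  ],
)

```text
time_s: 12.2
eef_pos: [519.9, -237.0, 230.3]
ee_rot: [-0.0, 0.792, 0.611, -0.0]
force: [0.7, 0.1, 0.8]
grip_width: 1.0
grip_force: 0.0
```

Call:
step_arm(
  increments=[
    {"dx": 0, "dy": 0, "dz": 0, "wx": 0, "wy": 0, "wz": 1},
    {"dx": 0, "dy": 0, "dz": 0, "wx": 0, "wy": 0, "wz": 1},
    {"dx": 0, "dy": 0, "dz": 0, "wx": 0, "wy": 0, "wz": 1},
    {"dx": 0, "dy": 0, "dz": 0, "wx": 0, "wy": 0, "wz": 1},
    {"dx": 0, "dy": 0, "dz": 0, "wx": 0, "wy": 0, "wz": 0},
  ],
)

```text
time_s: 12.7
eef_pos: [519.9, -237.0, 230.3]
ee_rot: [-0.0, 0.901, 0.435, -0.0]
force: [-0.1, -0.3, 0.2]
grip_width: 0.995
grip_force: 0.0
```

```bash
cat > go.py <<'E'
import sys
from h import *
from scipy.spatial.transform import Rotation as Ro
# usage: x y z yheading -> tool-frame shift in units and wz units
s=ctrl.sense(); q=s["ee_rot"]; R=Ro.from_quat([q[1],q[2],q[3],q[0]]).as_matrix()
T=np.array([float(a) for a in sys.argv[1:4]]); h=np.arctan2(R[1,1],R[0,1])
d=(h-float(sys.argv[4])+np.pi)%(2*np.pi)-np.pi
print("t",s["time_s"],"pos",s["eef_pos"].round(1),"head",round(h,3),"tilt",R[:,2].round(3),"shift u",(R.T@(T-s["eef_pos"])/25).round(2),"wz u",round(np.degrees(d)/6,2),"q6",s["joints"][5].round(2),"F",s["force"].round(1),"g",round(s["grip_width"],3),s["grip_force"])
E
python3 go.py 553 -297 95 -0.67
```

```text
t 12.7 pos [ 519.9 -237.   230.3] head -0.672 tilt [-0.  0. -1.] shift u [-1.05  2.53  5.41] wz u -0.01 q6 0.04 F [-0.1 -0.3  0.2] g 0.995 0.0
```

Call:
step_arm(
  increments=[
    {"dx": -0.35, "dy": 0.84, "dz": 0.6, "wx": 0, "wy": 0, "wz": 0},
    {"dx": -0.35, "dy": 0.84, "dz": 0.6, "wx": 0, "wy": 0, "wz": 0},
    {"dx": -0.35, "dy": 0.85, "dz": 0.6, "wx": 0, "wy": 0, "wz": 0},
    {"dx": 0, "dy": 0, "dz": 1, "wx": 0, "wy": 0, "wz": 0},
    {"dx": 0, "dy": 0, "dz": 1, "wx": 0, "wy": 0, "wz": 0},
  ],
)

```text
time_s: 13.2
eef_pos: [553.2, -297.4, 134.2]
ee_rot: [0.0, 0.9, 0.436, 0.0]
force: [0.5, -0.1, -0.3]
grip_width: 1.003
grip_force: 0.0
```

Call:
step_arm(
  increments=[
    {"dx": 0, "dy": 0, "dz": 0.8, "wx": 0, "wy": 0, "wz": 0},
    {"dx": 0, "dy": 0, "dz": 0.8, "wx": 0, "wy": 0, "wz": 0},
    {"dx": 0, "dy": 0, "dz": 0, "wx": 0, "wy": 0, "wz": 0},
  ],
)

```text
time_s: 13.5
eef_pos: [552.0, -296.0, 92.6]
ee_rot: [-0.002, 0.9, 0.436, -0.001]
force: [-0.0, -0.8, 0.0]
grip_width: 1.003
grip_force: 0.0
```

```bash
python3 go.py 553 -297 95 -0.67; python3 - <<'E'
from h import *
t=cap("top");s=cap("scene")
cv2.imwrite("pics/d2.png",np.hstack([cv2.resize(t["frame"][145:225,310:390],(400,400),interpolation=2),cv2.resize(s["frame"][185:265,110:190],(400,400),interpolation=2)]))
E
```

```text
t 13.5 pos [ 552.  -296.    92.6] head -0.668 tilt [-0.004  0.003 -1.   ] shift u [-0.01  0.06 -0.1 ] wz u 0.02 q6 -0.01 F [-0.  -0.8  0. ] g 1.003 0.0
```

View pics/d2.png

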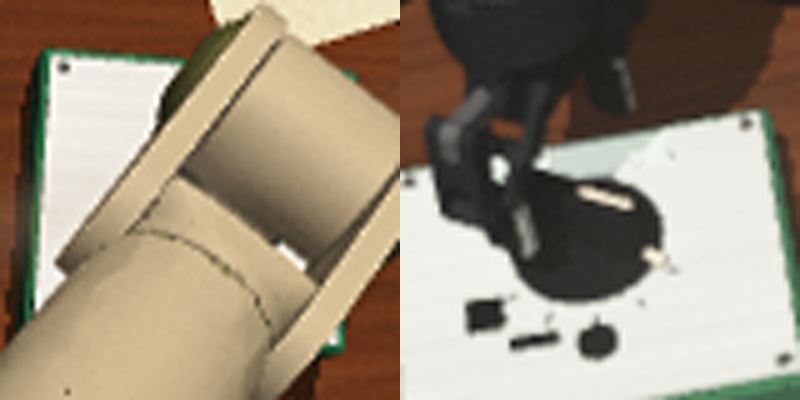

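The fingers straddle the bar: tips at (525,240) and (620,105), with the bar at (580,190) between them in the right crop. Closing now.

Call:
step_arm(
  increments=[
    {"dx": 0, "dy": 0, "dz": 0, "wx": 0, "wy": 0, "wz": 0},
    {"dx": 0, "dy": 0, "dz": 0, "wx": 0, "wy": 0, "wz": 0},
    {"dx": 0, "dy": 0, "dz": 0, "wx": 0, "wy": 0, "wz": 0},
    {"dx": 0, "dy": 0, "dz": 0, "wx": 0, "wy": 0, "wz": 0},
    {"dx": 0, "dy": 0, "dz": 0, "wx": 0, "wy": 0, "wz": 0},
  ],
  fingers=5,
  squeeze=35,
)

```text
time_s: 14.1
eef_pos: [552.5, -296.3, 95.6]
ee_rot: [-0.001, 0.9, 0.435, -0.001]
force: [-8.2, 5.2, 11.2]
grip_width: 0.165
grip_force: 34.2
```

Call:
step_arm(
  increments=[
    {"dx": 0, "dy": 0, "dz": 0, "wx": 0, "wy": 0, "wz": 0},
    {"dx": 0, "dy": 0, "dz": 0, "wx": 0, "wy": 0, "wz": 0},
    {"dx": 0, "dy": 0, "dz": 0, "wx": 0, "wy": 0, "wz": 0},
  ],
)

```text
time_s: 14.4
eef_pos: [552.4, -296.3, 95.7]
ee_rot: [-0.001, 0.9, 0.435, -0.001]
force: [-5.3, 3.5, 5.5]
grip_width: 0.162
grip_force: 34.1
```

```bash
python3 go.py 553 -297 95 -0.67
```

```text
t 14.4 pos [ 552.4 -296.3   95.7] head -0.67 tilt [-0.002  0.001 -1.   ] shift u [-0.01  0.04  0.03] wz u -0.0 q6 -0.01 F [-5.3  3.5  5.5] g 0.162 34.12256299081491
```

Call:
step_arm(
  increments=[
    {"dx": 0, "dy": 0, "dz": 0, "wx": 0, "wy": 0, "wz": 1},
    {"dx": 0, "dy": 0, "dz": 0, "wx": 0, "wy": 0, "wz": 1},
    {"dx": 0, "dy": 0, "dz": 0, "wx": 0, "wy": 0, "wz": 1},
    {"dx": 0, "dy": 0, "dz": 0, "wx": 0, "wy": 0, "wz": 1},
    {"dx": 0, "dy": 0, "dz": 0, "wx": 0, "wy": 0, "wz": 1},
  ],
)

```text
time_s: 14.9
eef_pos: [552.2, -296.0, 95.7]
ee_rot: [-0.001, 0.983, 0.185, -0.001]
force: [-6.6, 4.6, 7.0]
grip_width: 0.169
grip_force: 34.3
```

Call:
step_arm(
  increments=[
    {"dx": 0, "dy": 0, "dz": 0, "wx": 0, "wy": 0, "wz": 1},
    {"dx": 0, "dy": 0, "dz": 0, "wx": 0, "wy": 0, "wz": 1},
    {"dx": 0, "dy": 0, "dz": 0, "wx": 0, "wy": 0, "wz": 1},
    {"dx": 0, "dy": 0, "dz": 0, "wx": 0, "wy": 0, "wz": 1},
    {"dx": 0, "dy": 0, "dz": 0, "wx": 0, "wy": 0, "wz": 1},
  ],
)

```text
time_s: 15.4
eef_pos: [552.2, -295.7, 95.7]
ee_rot: [-0.001, 0.997, -0.075, -0.002]
force: [-7.4, 7.2, 8.5]
grip_width: 0.165
grip_force: 34.4
```

```bash
python3 go.py 553 -297 95 -2.67
```

```text
t 15.4 pos [ 552.2 -295.7   95.7] head -1.722 tilt [-0.003  0.003 -1.   ] shift u [0.04 0.05 0.03] wz u 9.06 q6 1.04 F [-7.4  7.2  8.5] g 0.165 34.422422972274944
```

Going well; 9 more rows.

Call:
step_arm(
  increments=[
    {"dx": 0, "dy": 0, "dz": 0, "wx": 0, "wy": 0, "wz": 1},
    {"dx": 0, "dy": 0, "dz": 0, "wx": 0, "wy": 0, "wz": 1},
    {"dx": 0, "dy": 0, "dz": 0, "wx": 0, "wy": 0, "wz": 1},
    {"dx": 0, "dy": 0, "dz": 0, "wx": 0, "wy": 0, "wz": 1},
    {"dx": 0, "dy": 0, "dz": 0, "wx": 0, "wy": 0, "wz": 1},
  ],
)

```text
time_s: 15.9
eef_pos: [552.3, -295.4, 95.7]
ee_rot: [-0.001, 0.944, -0.331, -0.002]
force: [-7.2, 8.3, 7.9]
grip_width: 0.165
grip_force: 34.5
```

Call:
step_arm(
  increments=[
    {"dx": 0, "dy": 0, "dz": 0, "wx": 0, "wy": 0, "wz": 1},
    {"dx": 0, "dy": 0, "dz": 0, "wx": 0, "wy": 0, "wz": 1},
    {"dx": 0, "dy": 0, "dz": 0, "wx": 0, "wy": 0, "wz": 1},
    {"dx": 0, "dy": 0, "dz": 0, "wx": 0, "wy": 0, "wz": 0.8},
    {"dx": 0, "dy": 0, "dz": 0, "wx": 0, "wy": 0, "wz": 0},
  ],
)

```text
time_s: 16.4
eef_pos: [552.5, -295.2, 95.7]
ee_rot: [-0.001, 0.86, -0.51, -0.002]
force: [-6.9, 8.2, 7.2]
grip_width: 0.163
grip_force: 34.4
```

```bash
python3 go.py 553 -297 95 -2.67; python3 - <<'E'
from h import *
print(ctrl.sense()["wrist_torque"])
E
```

```text
t 16.4 pos [ 552.5 -295.2   95.7] head -2.641 tilt [-0.002  0.003 -1.   ] shift u [0.07 0.02 0.03] wz u 0.27 q6 1.96 F [-6.9  8.2  7.2] g 0.163 34.37928557395935
[1.47538472 0.90175075 0.07573332]
```

Call:
step_arm(
  increments=[
    {"dx": 0, "dy": 0, "dz": 0, "wx": 0, "wy": 0, "wz": 0},
    {"dx": 0, "dy": 0, "dz": 0, "wx": 0, "wy": 0, "wz": 0},
    {"dx": 0, "dy": 0, "dz": 0, "wx": 0, "wy": 0, "wz": 0},
    {"dx": 0, "dy": 0, "dz": 0, "wx": 0, "wy": 0, "wz": 0},
    {"dx": 0, "dy": 0, "dz": 0, "wx": 0, "wy": 0, "wz": 0},
  ],
  fingers=85,
)

```text
time_s: 16.9
eef_pos: [553.1, -297.0, 95.3]
ee_rot: [0.0, 0.861, -0.509, 0.0]
force: [-0.3, -0.5, -0.0]
grip_width: 0.985
grip_force: 0.0
```

Call:
step_arm(
  increments=[
    {"dx": 0, "dy": 0, "dz": -1, "wx": 0, "wy": 0, "wz": 0},
    {"dx": 0, "dy": 0, "dz": -1, "wx": 0, "wy": 0, "wz": 0},
    {"dx": 0, "dy": 0, "dz": -1, "wx": 0, "wy": 0, "wz": 0},
    {"dx": 0, "dy": 0, "dz": -1, "wx": 0, "wy": 0, "wz": 0},
    {"dx": 0, "dy": 0, "dz": 0, "wx": 0, "wy": 0, "wz": 0},
  ],
)

```text
time_s: 17.4
eef_pos: [554.1, -297.7, 199.0]
ee_rot: [0.0, 0.861, -0.509, 0.003]
force: [-0.1, -0.4, -0.9]
grip_width: 0.995
grip_force: 0.0
```

```bash
python3 go.py 482 46 120 -1.80;  python3 - <<'E'
from h import *
s=cap("scene");sf=cv2.resize(s["frame"][195:275,100:200],(500,400),interpolation=2); cv2.imwrite("pics/d3.png",sf)
for n in("dial_aim","mark_square"):
    print(n,[w(s,r["point"]).round() for r in eyes.landmark_of("scene",n)[:3]])
E
```

```text
t 17.4 pos [ 554.1 -297.7  199. ] head -2.639 tilt [ 0.005 -0.004 -1.   ] shift u [-13.46  -4.08   3.09] wz u -8.02 q6 1.96 F [-0.1 -0.4 -0.9] g 0.995 0.0
dial_aim [array([ 586., -349.,   56.])]
mark_square [array([ 582., -353.,   52.])]
```

View pics/d3.png

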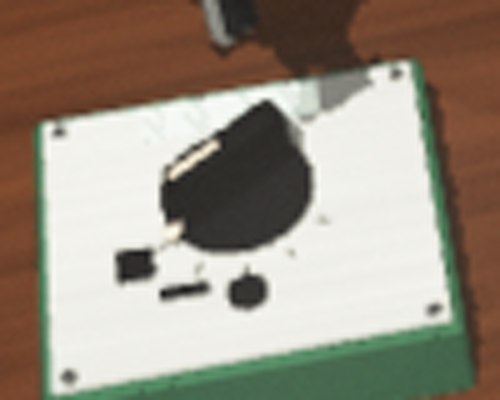

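The dial's white wedge at (175,232) points at the square at (133,265), so step 1 is done. Next, the scanner.

Call:
step_arm(
  increments=[
    {"dx": -0.96, "dy": -0.29, "dz": 0, "wx": 0, "wy": 0, "wz": 0},
    {"dx": -0.96, "dy": -0.29, "dz": 0, "wx": 0, "wy": 0, "wz": 0},
    {"dx": -0.96, "dy": -0.29, "dz": 0, "wx": 0, "wy": 0, "wz": 0},
    {"dx": -0.96, "dy": -0.29, "dz": 0, "wx": 0, "wy": 0, "wz": 0},
    {"dx": -0.96, "dy": -0.29, "dz": 0, "wx": 0, "wy": 0, "wz": 0},
  ],
)

```text
time_s: 18.05
eef_pos: [526.3, -173.1, 193.9]
ee_rot: [0.0, 0.861, -0.509, -0.001]
force: [1.2, 0.8, -0.8]
grip_width: 0.994
grip_force: 0.0
```

Call:
step_arm(
  increments=[
    {"dx": -0.96, "dy": -0.29, "dz": 0, "wx": 0, "wy": 0, "wz": 0},
    {"dx": -0.96, "dy": -0.29, "dz": 0, "wx": 0, "wy": 0, "wz": 0},
    {"dx": -0.96, "dy": -0.29, "dz": 0, "wx": 0, "wy": 0, "wz": 0},
    {"dx": -0.96, "dy": -0.29, "dz": 0, "wx": 0, "wy": 0, "wz": 0},
    {"dx": -0.96, "dy": -0.29, "dz": 0, "wx": 0, "wy": 0, "wz": 0},
  ],
)

```text
time_s: 18.55
eef_pos: [500.3, -50.5, 194.1]
ee_rot: [0.0, 0.861, -0.509, -0.001]
force: [0.4, -0.9, 0.6]
grip_width: 0.995
grip_force: 0.0
```

Call:
step_arm(
  increments=[
    {"dx": -0.96, "dy": -0.29, "dz": 0, "wx": 0, "wy": 0, "wz": 0},
    {"dx": -0.96, "dy": -0.29, "dz": 0, "wx": 0, "wy": 0, "wz": 0},
    {"dx": -0.96, "dy": -0.29, "dz": 0, "wx": 0, "wy": 0, "wz": 0},
    {"dx": -0.96, "dy": -0.29, "dz": 0, "wx": 0, "wy": 0, "wz": 0},
    {"dx": 0, "dy": 0, "dz": 0.4, "wx": 0, "wy": 0, "wz": -0.5},
  ],
)

```text
time_s: 19.05
eef_pos: [479.7, 48.7, 185.1]
ee_rot: [-0.0, 0.874, -0.485, -0.0]
force: [0.8, -0.4, -0.5]
grip_width: 0.996
grip_force: 0.0
```

Call:
step_arm(
  increments=[
    {"dx": 0, "dy": 0, "dz": 0.4, "wx": 0, "wy": 0, "wz": -1},
    {"dx": 0, "dy": 0, "dz": 0.4, "wx": 0, "wy": 0, "wz": -1},
    {"dx": 0, "dy": 0, "dz": 0.4, "wx": 0, "wy": 0, "wz": -1},
    {"dx": 0, "dy": 0, "dz": 0.4, "wx": 0, "wy": 0, "wz": -1},
    {"dx": 0, "dy": 0, "dz": 0.4, "wx": 0, "wy": 0, "wz": -1},
  ],
)

```text
time_s: 19.55
eef_pos: [479.7, 46.6, 133.8]
ee_rot: [0.0, 0.97, -0.242, -0.001]
force: [-0.4, -0.4, 0.1]
grip_width: 0.989
grip_force: 0.0
```

Call:
step_arm(
  increments=[
    {"dx": 0, "dy": 0, "dz": 0.4, "wx": 0, "wy": 0, "wz": -1},
    {"dx": 0, "dy": 0, "dz": 0.4, "wx": 0, "wy": 0, "wz": -1},
    {"dx": 0, "dy": 0, "dz": 0, "wx": 0, "wy": 0, "wz": 0},
  ],
)

```text
time_s: 19.85
eef_pos: [479.1, 46.6, 113.4]
ee_rot: [-0.0, 0.99, -0.141, -0.002]
force: [-0.4, -0.7, -0.0]
grip_width: 0.993
grip_force: 0.0
```

```bash
python3 go.py 482 45 42 -1.85;
```

```text
t 19.85 pos [479.1  46.6 113.4] head -1.853 tilt [-0.004  0.001 -1.   ] shift u [0.14 0.03 2.85] wz u -0.03 q6 1.71 F [-0.4 -0.7 -0. ] g 0.993 0.0
```

Call:
step_arm(
  increments=[
    {"dx": 0.1, "dy": 0, "dz": 0.8, "wx": 0, "wy": 0, "wz": 0},
    {"dx": 0, "dy": 0, "dz": 0.8, "wx": 0, "wy": 0, "wz": 0},
    {"dx": 0, "dy": 0, "dz": 0.7, "wx": 0, "wy": 0, "wz": 0},
    {"dx": 0, "dy": 0, "dz": 0.5, "wx": 0, "wy": 0, "wz": 0},
    {"dx": 0, "dy": 0, "dz": 0, "wx": 0, "wy": 0, "wz": 0},
  ],
)

```text
time_s: 20.35
eef_pos: [481.9, 45.9, 44.0]
ee_rot: [-0.0, 0.99, -0.142, -0.002]
force: [0.0, -0.6, -0.2]
grip_width: 0.996
grip_force: 0.0
```

Call:
step_arm(
  increments=[
    {"dx": 0, "dy": 0, "dz": 0, "wx": 0, "wy": 0, "wz": 0},
    {"dx": 0, "dy": 0, "dz": 0, "wx": 0, "wy": 0, "wz": 0},
    {"dx": 0, "dy": 0, "dz": 0, "wx": 0, "wy": 0, "wz": 0},
    {"dx": 0, "dy": 0, "dz": 0, "wx": 0, "wy": 0, "wz": 0},
    {"dx": 0, "dy": 0, "dz": 0, "wx": 0, "wy": 0, "wz": 0},
  ],
  fingers=20,
  squeeze=40,
)

```text
time_s: 20.85
eef_pos: [482.9, 45.8, 45.6]
ee_rot: [0.0, 0.99, -0.141, 0.0]
force: [0.2, -0.3, -0.2]
grip_width: 0.233
grip_force: 0.0
```

```bash
python3 go.py 482 45 102 -1.85;
```

```text
t 20.85 pos [482.9  45.8  45.6] head -1.854 tilt [ 0.001 -0.    -1.   ] shift u [-0.02  0.04 -2.26] wz u -0.04 q6 1.71 F [ 0.2 -0.3 -0.2] g 0.233 0.0
```

```bash
python3 - <<'E'
from h import *
t=cap("top");s=cap("scene")
cv2.imwrite("pics/g1.png",np.hstack([cv2.resize(t["frame"][170:250,200:280],(400,400),interpolation=2),cv2.resize(s["frame"][150:230,230:310],(400,400),interpolation=2)]))
for n,c in(("scene",s),("top",t)):
  for l in("scanner","lens"): print(n,l,[(w(c,r["point"]).round(),round(r["p"],2)) for r in eyes.landmark_of(n,l)[:3]])
E
```

```text
scene scanner [(array([476.,  46.,   9.]), 0.75), (array([ 364., -148.,    1.]), 0.72), (array([ 287., -390.,    1.]), 0.65)]
scene lens [(array([553.,  20.,  28.]), 0.94), (array([ 393., -101.,   10.]), 0.84), (array([ 224., -291.,   29.]), 0.64)]
top scanner [(array([ 286., -389.,    3.]), 0.74), (array([ 361., -148.,    0.]), 0.67), (array([768., 194.,  -1.]), 0.36)]
top lens [(array([ 388., -105.,   13.]), 0.72), (array([ 229., -292.,   28.]), 0.65)]
```

View pics/g1.png

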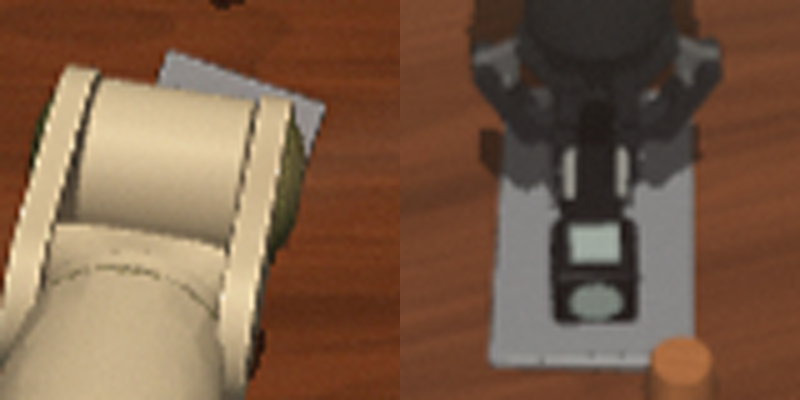

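The picture shows the pads (strips at (570,172) and (622,172)) on either side of the handle, but there is no force yet. I'll close further.

Call:
step_arm(
  increments=[
    {"dx": 0, "dy": 0, "dz": 0, "wx": 0, "wy": 0, "wz": 0},
    {"dx": 0, "dy": 0, "dz": 0, "wx": 0, "wy": 0, "wz": 0},
    {"dx": 0, "dy": 0, "dz": 0, "wx": 0, "wy": 0, "wz": 0},
    {"dx": 0, "dy": 0, "dz": 0, "wx": 0, "wy": 0, "wz": 0},
  ],
  fingers=10,
)

```text
time_s: 21.55
eef_pos: [482.8, 45.8, 45.4]
ee_rot: [-0.0, 0.99, -0.141, 0.0]
force: [-0.2, 0.2, -0.1]
grip_width: 0.113
grip_force: 0.6
```

```bash
python3 go.py 482 45 42 -1.85;
```

```text
t 21.55 pos [482.8  45.8  45.4] head -1.854 tilt [ 0. -0. -1.] shift u [-0.02  0.04  0.13] wz u -0.04 q6 1.71 F [-0.2  0.2 -0.1] g 0.113 0.6340385600924492
```

```bash
python3 - <<'E'
from h import *
s=cap("scene")
x0,y0=235,155
im=cv2.resize(s["frame"][y0:y0+60,x0:x0+80],(800,600),interpolation=2)
for X in([483,46,39],[483,46,20],[483,46,46]): print(X,((px(s,X)-[x0,y0])*10).round())
cv2.imwrite("pics/g2.png",im)
E
```

```text
[483, 46, 39] [339. 330.]
[483, 46, 20] [339. 378.]
[483, 46, 46] [340. 313.]
```

View pics/g2.png

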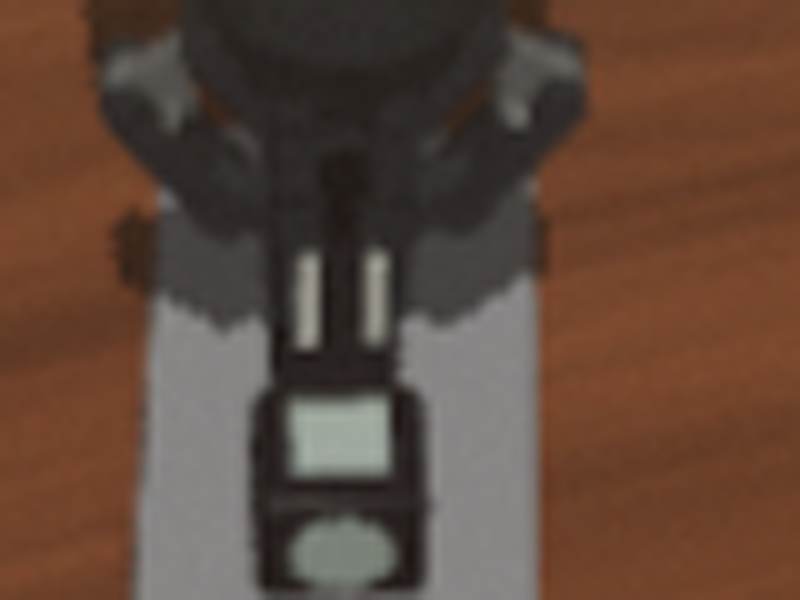

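```bash
python3 - <<'E'
from h import *
s=cap("scene")
for z in (20,30,40,47):
  print(z,[((px(s,[482.8+11*.96+sg*6*.28,45.8-11*.28+sg*6*.96,z])-[235,155])*10).round() for sg in(1,-1)], "handle edges at x=20,top46:",[((px(s,[475+20*.96+sg*17*.28,47-20*.28+sg*17*.96,46])-[235,155])*10).round() for sg in (1,-1)] if z==20 else "")
h=-.668
for z in (55,67,80,92): 
  print("dial",z,[(px(s,[552+sg*43*np.cos(h)+e*11*np.sin(-h),-296+sg*43*np.sin(h)+e*11*np.cos(h),z])-[110,185])*5+[400,0] for sg in(1,) for e in (-1,1)])
E
```

```text
20 [array([361., 406.]), array([317., 407.])] handle edges at x=20,top46: [array([399., 344.]), array([274., 346.])]
30 [array([361., 381.]), array([318., 382.])] handle edges at x=20,top46: 
40 [array([362., 356.]), array([318., 357.])] handle edges at x=20,top46: 
47 [array([362., 339.]), array([318., 339.])] handle edges at x=20,top46: 
dial 55 [array([523.89556912, 296.9723364 ]), array([563.32503009, 309.74109218])]
dial 67 [array([519.16409296, 282.03119725]), array([558.86743475, 294.82904534])]
dial 80 [array([513.95816301, 265.59181951]), array([553.96251087, 278.42054501])]
dial 92 [array([509.07696583, 250.17788867]), array([549.36322163, 263.03448787])]
```

The pads closed over the top of the handle. By projection the tips are at z≈44, higher than the stated 25 mm ahead of the TCP would give. I'll open and go lower in guarded steps.

Call:
step_arm(
  increments=[
    {"dx": 0, "dy": 0, "dz": 0, "wx": 0, "wy": 0, "wz": 0},
    {"dx": 0, "dy": 0, "dz": 0, "wx": 0, "wy": 0, "wz": 0},
    {"dx": 0, "dy": 0, "dz": 0, "wx": 0, "wy": 0, "wz": 0},
    {"dx": 0, "dy": 0, "dz": 0.3, "wx": 0, "wy": 0, "wz": 0},
    {"dx": 0, "dy": 0, "dz": 0, "wx": 0, "wy": 0, "wz": 0},
  ],
  fingers=65,
)

```text
time_s: 22.15
eef_pos: [482.2, 45.9, 36.8]
ee_rot: [-0.0, 0.99, -0.141, -0.001]
force: [-1.0, -0.1, -0.0]
grip_width: 0.763
grip_force: 0.0
```

Call:
step_arm(
  increments=[
    {"dx": 0, "dy": 0, "dz": 0.2, "wx": 0, "wy": 0, "wz": 0},
    {"dx": 0, "dy": 0, "dz": 0, "wx": 0, "wy": 0, "wz": 0},
  ],
)

```text
time_s: 22.35
eef_pos: [482.4, 45.8, 32.1]
ee_rot: [-0.0, 0.99, -0.141, -0.001]
force: [-0.5, -1.3, -0.3]
grip_width: 0.761
grip_force: 0.0
```

```bash
python3 go.py 482 45 32 -1.85; python3 - <<'E'
from h import *
s=cap("scene")
x0,y0=235,150
im=cv2.resize(s["frame"][y0:y0+60,x0:x0+80],(800,600),interpolation=2)
im=cv2.convertScaleAbs(im,alpha=1.8,beta=20)
cv2.imwrite("pics/g3.png",im)
E
```

```text
t 22.35 pos [482.4  45.8  32.1] head -1.854 tilt [-0.001  0.    -1.   ] shift u [-0.01  0.04  0.01] wz u -0.04 q6 1.71 F [-0.5 -1.3 -0.3] g 0.761 0.0
```

View pics/g3.png

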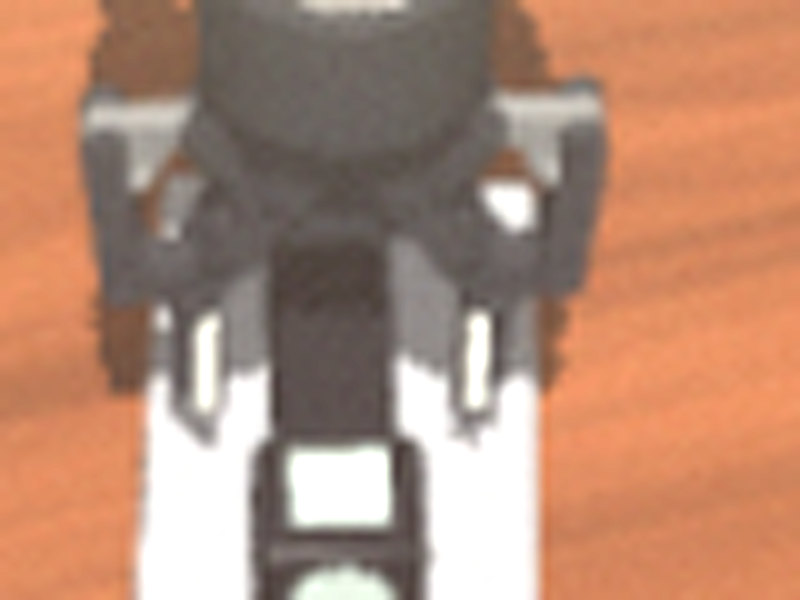

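The fingers now clearly straddle the handle: dark tips at (205,435) and (475,430), handle from 270 to 390. Closing again.

Call:
step_arm(
  increments=[
    {"dx": 0, "dy": 0, "dz": 0, "wx": 0, "wy": 0, "wz": 0},
    {"dx": 0, "dy": 0, "dz": 0, "wx": 0, "wy": 0, "wz": 0},
    {"dx": 0, "dy": 0, "dz": 0, "wx": 0, "wy": 0, "wz": 0},
    {"dx": 0, "dy": 0, "dz": 0, "wx": 0, "wy": 0, "wz": 0},
    {"dx": 0, "dy": 0, "dz": 0, "wx": 0, "wy": 0, "wz": 0},
  ],
  fingers=20,
  squeeze=40,
)

```text
time_s: 22.9
eef_pos: [483.0, 45.8, 33.2]
ee_rot: [0.0, 0.99, -0.141, 0.0]
force: [-0.2, -0.4, 5.7]
grip_width: 0.383
grip_force: 40.8
```

```bash
python3 go.py 482 45 32 -1.85
```

```text
t 22.9 pos [483.   45.8  33.2] head -1.854 tilt [ 0.001 -0.    -1.   ] shift u [-0.03  0.04  0.05] wz u -0.04 q6 1.71 F [-0.2 -0.4  5.7] g 0.383 40.77361822128296
```

Gripped: 33 mm wide, 41 N. Next I lift, turn towards the timber and check.

Call:
step_arm(
  increments=[
    {"dx": 0, "dy": 0, "dz": -0.3, "wx": 0, "wy": 0, "wz": 0},
    {"dx": 0, "dy": 0, "dz": -0.6, "wx": 0, "wy": 0, "wz": 0},
    {"dx": 0, "dy": 0, "dz": -0.6, "wx": 0, "wy": 0, "wz": 0},
    {"dx": 0, "dy": 0, "dz": -0.5, "wx": 0, "wy": 0, "wz": -0.5},
    {"dx": 0, "dy": 0, "dz": 0, "wx": 0, "wy": 0, "wz": -1},
  ],
)

```text
time_s: 23.4
eef_pos: [483.3, 45.8, 84.3]
ee_rot: [0.0, 0.998, -0.062, 0.001]
force: [-0.0, -0.1, -2.5]
grip_width: 0.385
grip_force: 40.2
```

Call:
step_arm(
  increments=[
    {"dx": 0, "dy": 0, "dz": 0, "wx": 0, "wy": 0, "wz": -1},
    {"dx": 0, "dy": 0, "dz": 0, "wx": 0, "wy": 0, "wz": -1},
    {"dx": 0, "dy": 0, "dz": 0, "wx": 0, "wy": 0, "wz": -1},
    {"dx": 0, "dy": 0, "dz": 0, "wx": 0, "wy": 0, "wz": -1},
    {"dx": 0, "dy": 0, "dz": 0, "wx": 0, "wy": 0, "wz": -1},
  ],
)

```text
time_s: 23.9
eef_pos: [482.4, 45.9, 82.8]
ee_rot: [-0.0, 0.98, 0.2, -0.0]
force: [0.4, -0.4, -1.5]
grip_width: 0.384
grip_force: 40.1
```

Call:
step_arm(
  increments=[
    {"dx": 0, "dy": 0, "dz": 0, "wx": 0, "wy": 0, "wz": -1},
    {"dx": 0, "dy": 0, "dz": 0, "wx": 0, "wy": 0, "wz": -1},
    {"dx": 0, "dy": 0, "dz": 0, "wx": 0, "wy": 0, "wz": -1},
    {"dx": 0, "dy": 0, "dz": 0, "wx": 0, "wy": 0, "wz": -1},
    {"dx": 0, "dy": 0, "dz": 0, "wx": 0, "wy": 0, "wz": -1},
  ],
)

```text
time_s: 24.4
eef_pos: [482.4, 45.8, 82.8]
ee_rot: [-0.0, 0.895, 0.446, -0.0]
force: [-0.2, 0.2, -2.2]
grip_width: 0.386
grip_force: 40.1
```

Call:
step_arm(
  increments=[
    {"dx": 0, "dy": 0, "dz": 0, "wx": 0, "wy": 0, "wz": -1},
    {"dx": 0, "dy": 0, "dz": 0, "wx": 0, "wy": 0, "wz": -1},
    {"dx": 0, "dy": 0, "dz": 0, "wx": 0, "wy": 0, "wz": -1},
    {"dx": 0, "dy": 0, "dz": 0, "wx": 0, "wy": 0, "wz": -1},
    {"dx": 0, "dy": 0, "dz": 0, "wx": 0, "wy": 0, "wz": -1},
  ],
)

```text
time_s: 24.9
eef_pos: [482.4, 45.9, 82.8]
ee_rot: [-0.0, 0.749, 0.663, -0.0]
force: [0.5, -0.2, -3.0]
grip_width: 0.383
grip_force: 40.1
```

Call:
step_arm(
  increments=[
    {"dx": 0, "dy": 0, "dz": 0, "wx": 0, "wy": 0, "wz": -1},
    {"dx": 0, "dy": 0, "dz": 0, "wx": 0, "wy": 0, "wz": 0},
    {"dx": 0, "dy": 0, "dz": 0, "wx": 0, "wy": 0, "wz": 0},
  ],
)

```text
time_s: 25.2
eef_pos: [482.6, 45.8, 82.8]
ee_rot: [-0.0, 0.716, 0.698, -0.0]
force: [0.8, -0.4, -2.1]
grip_width: 0.385
grip_force: 40.1
```

```bash
python3 go.py 568.3 129.5 48.5 -0.026
```

```text
t 25.2 pos [482.6  45.8  82.8] head -0.024 tilt [-0.  0. -1.] shift u [3.43 3.35 1.37] wz u 0.02 q6 -0.12 F [ 0.8 -0.4 -2.1] g 0.385 40.12056112289429
```

Call:
step_arm(
  increments=[
    {"dx": 0.7, "dy": 0.7, "dz": 0, "wx": 0, "wy": 0, "wz": 0},
    {"dx": 0.7, "dy": 0.7, "dz": 0, "wx": 0, "wy": 0, "wz": 0},
    {"dx": 0.7, "dy": 0.7, "dz": 0.4, "wx": 0, "wy": 0, "wz": 0},
    {"dx": 0.6, "dy": 0.7, "dz": 0.5, "wx": 0, "wy": 0, "wz": 0},
    {"dx": 0.5, "dy": 0.55, "dz": 0.45, "wx": 0, "wy": 0, "wz": 0},
  ],
)

```text
time_s: 25.7
eef_pos: [568.8, 124.8, 48.4]
ee_rot: [-0.0, 0.715, 0.699, -0.0]
force: [-0.9, -0.0, -1.4]
grip_width: 0.387
grip_force: 40.3
```

Call:
step_arm(
  increments=[
    {"dx": 0.2, "dy": 0, "dz": 0, "wx": 0, "wy": 0, "wz": 0},
    {"dx": 0, "dy": 0, "dz": 0, "wx": 0, "wy": 0, "wz": 0},
    {"dx": 0, "dy": 0, "dz": 0, "wx": 0, "wy": 0, "wz": 0},
  ],
)

```text
time_s: 26.0
eef_pos: [567.9, 128.6, 49.6]
ee_rot: [0.0, 0.715, 0.699, 0.0]
force: [0.2, -1.1, -1.5]
grip_width: 0.384
grip_force: 40.5
```

```bash
python3 go.py 568.3 129.5 48.5 -0.026; python3 - <<'E'
from h import *
c=cap("scene");t=cap("top")
for n,k in(("scene",c),("top",t)):
    for l in("lens","focus","scanner","spot"):
        print(n,l,[(w(k,r["point"]).round(),round(r["p"],2)) for r in eyes.landmark_of(n,l)[:4] if abs(w(k,r["point"])-[570,180,40]).max()<130])
cv2.imwrite("pics/f1.png",np.hstack([cv2.resize(c["frame"][160:240,290:370],(400,400),interpolation=2),cv2.resize(t["frame"][150:230,160:240],(400,400),interpolation=2)]))
E
```

```text
t 26.0 pos [567.9 128.6  49.6] head -0.022 tilt [ 0. -0. -1.] shift u [0.04 0.01 0.04] wz u 0.04 q6 0.04 F [ 0.2 -1.1 -1.5] g 0.384 40.47702133655548
scene lens [(array([570., 198.,  44.]), 0.66)]
scene focus []
scene scanner [(array([574., 117.,  25.]), 0.96)]
scene spot [(array([573., 254.,  42.]), 0.94)]
top lens []
top focus []
top scanner [(array([569., 123.,  33.]), 0.45)]
top spot [(array([570., 252.,  47.]), 0.97)]
```

View pics/f1.png

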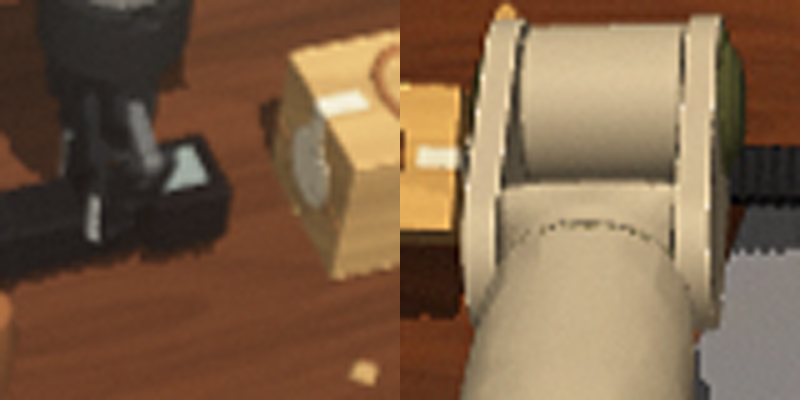

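The lens, at about (215,215) in the left crop, faces the white spot at (310,165). It is level, and the focus is within about 3 mm. Holding.

Call:
step_arm(
  increments=[
    {"dx": 0.08, "dy": 0, "dz": 0, "wx": 0, "wy": 0, "wz": 0},
    {"dx": 0, "dy": 0, "dz": 0, "wx": 0, "wy": 0, "wz": 0},
    {"dx": 0, "dy": 0, "dz": 0, "wx": 0, "wy": 0, "wz": 0},
    {"dx": 0, "dy": 0, "dz": 0, "wx": 0, "wy": 0, "wz": 0},
    {"dx": 0, "dy": 0, "dz": 0, "wx": 0, "wy": 0, "wz": 0},
  ],
)

```text
time_s: 27.0
eef_pos: [568.3, 131.0, 49.0]
ee_rot: [0.0, 0.715, 0.699, -0.0]
force: [-1.0, -0.2, -1.7]
grip_width: 0.386
grip_force: 40.5
```

Call:
step_arm(
  increments=[
    {"dx": 0, "dy": 0, "dz": 0, "wx": 0, "wy": 0, "wz": 0},
    {"dx": 0, "dy": 0, "dz": 0, "wx": 0, "wy": 0, "wz": 0},
    {"dx": 0, "dy": 0, "dz": 0, "wx": 0, "wy": 0, "wz": 0},
    {"dx": 0, "dy": 0, "dz": 0, "wx": 0, "wy": 0, "wz": 0},
    {"dx": 0, "dy": 0, "dz": 0, "wx": 0, "wy": 0, "wz": 0},
  ],
)

```text
time_s: 27.5
eef_pos: [568.3, 131.0, 49.1]
ee_rot: [0.0, 0.715, 0.699, 0.0]
force: [0.7, -0.6, -2.2]
grip_width: 0.385
grip_force: 40.5
```

Call:
step_arm(
  increments=[
    {"dx": 0, "dy": 0, "dz": 0, "wx": 0, "wy": 0, "wz": 0},
    {"dx": 0, "dy": 0, "dz": 0, "wx": 0, "wy": 0, "wz": 0},
    {"dx": 0, "dy": 0, "dz": 0, "wx": 0, "wy": 0, "wz": 0},
    {"dx": 0, "dy": 0, "dz": 0, "wx": 0, "wy": 0, "wz": 0},
    {"dx": 0, "dy": 0, "dz": 0, "wx": 0, "wy": 0, "wz": 0},
  ],
)

```text
time_s: 28.0
eef_pos: [568.3, 131.0, 49.1]
ee_rot: [0.0, 0.715, 0.699, 0.0]
force: [0.4, -0.0, -2.0]
grip_width: 0.387
grip_force: 40.5
```

Call:
step_arm(
  increments=[
    {"dx": 0, "dy": 0, "dz": 0, "wx": 0, "wy": 0, "wz": 0},
    {"dx": 0, "dy": 0, "dz": 0, "wx": 0, "wy": 0, "wz": 0},
    {"dx": 0, "dy": 0, "dz": 0, "wx": 0, "wy": 0, "wz": 0},
    {"dx": 0, "dy": 0, "dz": 0, "wx": 0, "wy": 0, "wz": 0},
    {"dx": 0, "dy": 0, "dz": 0, "wx": 0, "wy": 0, "wz": 0},
  ],
)

```text
time_s: 28.5
eef_pos: [568.3, 131.0, 49.0]
ee_rot: [-0.0, 0.715, 0.699, -0.0]
force: [-0.6, -0.2, -2.7]
grip_width: 0.382
grip_force: 40.5
```

Call:
step_arm(
  increments=[
    {"dx": 0, "dy": 0, "dz": 0, "wx": 0, "wy": 0, "wz": 0},
    {"dx": 0, "dy": 0, "dz": 0, "wx": 0, "wy": 0, "wz": 0},
    {"dx": 0, "dy": 0, "dz": 0, "wx": 0, "wy": 0, "wz": 0},
    {"dx": 0, "dy": 0, "dz": 0, "wx": 0, "wy": 0, "wz": 0},
    {"dx": 0, "dy": 0, "dz": 0, "wx": 0, "wy": 0, "wz": 0},
  ],
)

```text
time_s: 29.0
eef_pos: [568.3, 131.0, 49.0]
ee_rot: [-0.0, 0.715, 0.7, 0.0]
force: [0.6, -0.1, -2.3]
grip_width: 0.38
grip_force: 40.5
```

```bash
python3 go.py 479 49 82 -1.91
```

```text
t 29.0 pos [568.3 131.   49. ] head -0.021 tilt [-0.  0. -1.] shift u [-3.36 -3.5  -1.32] wz u 18.03 q6 0.05 F [ 0.6 -0.1 -2.3] g 0.38 40.47775447368622
```

Call:
step_arm(
  increments=[
    {"dx": -0.3, "dy": 0, "dz": -0.6, "wx": 0, "wy": 0, "wz": 0},
    {"dx": -0.7, "dy": -0.7, "dz": -0.7, "wx": 0, "wy": 0, "wz": 0},
    {"dx": -0.8, "dy": -0.9, "dz": 0, "wx": 0, "wy": 0, "wz": 0},
    {"dx": -0.8, "dy": -0.9, "dz": 0, "wx": 0, "wy": 0, "wz": 0},
    {"dx": -0.75, "dy": -0.95, "dz": 0, "wx": 0, "wy": 0, "wz": 0},
  ],
)

```text
time_s: 29.5
eef_pos: [479.8, 47.9, 82.8]
ee_rot: [0.001, 0.715, 0.699, 0.0]
force: [-0.3, -0.5, -2.1]
grip_width: 0.386
grip_force: 40.7
```

Call:
step_arm(
  increments=[
    {"dx": 0, "dy": 0, "dz": 0, "wx": 0, "wy": 0, "wz": 1},
    {"dx": 0, "dy": 0, "dz": 0, "wx": 0, "wy": 0, "wz": 1},
    {"dx": 0, "dy": 0, "dz": 0, "wx": 0, "wy": 0, "wz": 1},
    {"dx": 0, "dy": 0, "dz": 0, "wx": 0, "wy": 0, "wz": 1},
    {"dx": 0, "dy": 0, "dz": 0, "wx": 0, "wy": 0, "wz": 1},
  ],
)

```text
time_s: 30.0
eef_pos: [480.6, 48.6, 82.7]
ee_rot: [0.001, 0.872, 0.489, 0.001]
force: [0.0, 0.9, -2.1]
grip_width: 0.384
grip_force: 40.8
```

Call:
step_arm(
  increments=[
    {"dx": 0, "dy": 0, "dz": 0, "wx": 0, "wy": 0, "wz": 1},
    {"dx": 0, "dy": 0, "dz": 0, "wx": 0, "wy": 0, "wz": 1},
    {"dx": 0, "dy": 0, "dz": 0, "wx": 0, "wy": 0, "wz": 1},
    {"dx": 0, "dy": 0, "dz": 0, "wx": 0, "wy": 0, "wz": 1},
    {"dx": 0, "dy": 0, "dz": 0, "wx": 0, "wy": 0, "wz": 1},
  ],
)

```text
time_s: 30.5
eef_pos: [480.7, 48.6, 82.7]
ee_rot: [0.0, 0.969, 0.246, 0.001]
force: [0.2, 0.7, -2.5]
grip_width: 0.385
grip_force: 40.8
```

Call:
step_arm(
  increments=[
    {"dx": 0, "dy": 0, "dz": 0, "wx": 0, "wy": 0, "wz": 1},
    {"dx": 0, "dy": 0, "dz": 0, "wx": 0, "wy": 0, "wz": 1},
    {"dx": 0, "dy": 0, "dz": 0, "wx": 0, "wy": 0, "wz": 1},
    {"dx": 0, "dy": 0, "dz": 0, "wx": 0, "wy": 0, "wz": 1},
    {"dx": 0, "dy": 0, "dz": 0, "wx": 0, "wy": 0, "wz": 1},
  ],
)

```text
time_s: 31.0
eef_pos: [480.7, 48.6, 82.7]
ee_rot: [0.0, 1.0, -0.013, 0.001]
force: [-0.5, -0.2, -2.7]
grip_width: 0.388
grip_force: 40.8
```

Call:
step_arm(
  increments=[
    {"dx": 0, "dy": 0, "dz": 0, "wx": 0, "wy": 0, "wz": 1},
    {"dx": 0, "dy": 0, "dz": 0, "wx": 0, "wy": 0, "wz": 1},
    {"dx": 0, "dy": 0, "dz": 0, "wx": 0, "wy": 0, "wz": 1},
    {"dx": 0, "dy": 0, "dz": 0, "wx": 0, "wy": 0, "wz": 0},
    {"dx": 0, "dy": 0, "dz": 0, "wx": 0, "wy": 0, "wz": 0},
  ],
)

```text
time_s: 31.5
eef_pos: [480.5, 48.8, 82.2]
ee_rot: [0.0, 0.986, -0.166, 0.001]
force: [0.1, 0.3, -2.1]
grip_width: 0.386
grip_force: 40.8
```

```bash
python3 go.py 480 49 33.2 -1.91
```

```text
t 31.5 pos [480.5  48.8  82.2] head -1.904 tilt [ 0.001 -0.    -1.   ] shift u [-0.03  0.    1.96] wz u 0.06 q6 1.76 F [ 0.1  0.3 -2.1] g 0.386 40.761680603027344
```

Descending gently to about 2 mm above the earlier height, then feeling for contact.

Call:
step_arm(
  increments=[
    {"dx": 0, "dy": 0, "dz": 0.6, "wx": 0, "wy": 0, "wz": 0},
    {"dx": 0, "dy": 0, "dz": 0.6, "wx": 0, "wy": 0, "wz": 0},
    {"dx": 0, "dy": 0, "dz": 0.4, "wx": 0, "wy": 0, "wz": 0},
    {"dx": 0, "dy": 0, "dz": 0.25, "wx": 0, "wy": 0, "wz": 0},
    {"dx": 0, "dy": 0, "dz": 0, "wx": 0, "wy": 0, "wz": 0},
  ],
)

```text
time_s: 32.0
eef_pos: [480.1, 49.1, 34.9]
ee_rot: [0.0, 0.986, -0.167, -0.001]
force: [0.8, 0.3, -1.8]
grip_width: 0.385
grip_force: 40.7
```

Call:
step_arm(
  increments=[
    {"dx": 0, "dy": 0, "dz": 0.04, "wx": 0, "wy": 0, "wz": 0},
    {"dx": 0, "dy": 0, "dz": 0.04, "wx": 0, "wy": 0, "wz": 0},
    {"dx": 0, "dy": 0, "dz": 0, "wx": 0, "wy": 0, "wz": 0},
    {"dx": 0, "dy": 0, "dz": 0, "wx": 0, "wy": 0, "wz": 0},
  ],
)

```text
time_s: 32.4
eef_pos: [480.4, 49.1, 33.5]
ee_rot: [-0.0, 0.986, -0.167, 0.0]
force: [-0.2, -0.2, -1.7]
grip_width: 0.386
grip_force: 40.7
```

Call:
step_arm(
  increments=[
    {"dx": 0, "dy": 0, "dz": 0.04, "wx": 0, "wy": 0, "wz": 0},
    {"dx": 0, "dy": 0, "dz": 0, "wx": 0, "wy": 0, "wz": 0},
    {"dx": 0, "dy": 0, "dz": 0, "wx": 0, "wy": 0, "wz": 0},
  ],
)

```text
time_s: 32.7
eef_pos: [480.5, 49.1, 33.1]
ee_rot: [0.0, 0.986, -0.167, 0.0]
force: [-2.4, -0.1, 7.2]
grip_width: 0.384
grip_force: 41.9
```

Call:
step_arm(
  increments=[
    {"dx": 0, "dy": 0, "dz": 0.04, "wx": 0, "wy": 0, "wz": 0},
    {"dx": 0, "dy": 0, "dz": 0, "wx": 0, "wy": 0, "wz": 0},
    {"dx": 0, "dy": 0, "dz": 0, "wx": 0, "wy": 0, "wz": 0},
  ],
)

```text
time_s: 33.0
eef_pos: [480.5, 49.1, 33.1]
ee_rot: [0.0, 0.986, -0.167, 0.0]
force: [-8.5, 0.5, 20.8]
grip_width: 0.384
grip_force: 43.4
```

Contact with the pad (Fz up). Ease off slightly, open, lift.

Call:
step_arm(
  increments=[
    {"dx": 0, "dy": 0, "dz": -0.06, "wx": 0, "wy": 0, "wz": 0},
    {"dx": 0, "dy": 0, "dz": 0, "wx": 0, "wy": 0, "wz": 0},
  ],
)

```text
time_s: 33.2
eef_pos: [480.5, 49.1, 33.1]
ee_rot: [-0.0, 0.986, -0.167, 0.0]
force: [-1.9, 0.6, 7.8]
grip_width: 0.384
grip_force: 41.9
```

Call:
step_arm(
  increments=[
    {"dx": 0, "dy": 0, "dz": 0, "wx": 0, "wy": 0, "wz": 0},
    {"dx": 0, "dy": 0, "dz": 0, "wx": 0, "wy": 0, "wz": 0},
    {"dx": 0, "dy": 0, "dz": 0, "wx": 0, "wy": 0, "wz": 0},
    {"dx": 0, "dy": 0, "dz": 0, "wx": 0, "wy": 0, "wz": 0},
    {"dx": 0, "dy": 0, "dz": 0, "wx": 0, "wy": 0, "wz": 0},
  ],
  fingers=80,
)

```text
time_s: 33.7
eef_pos: [480.3, 49.1, 32.7]
ee_rot: [0.0, 0.986, -0.167, -0.0]
force: [-0.2, -0.1, -0.0]
grip_width: 0.935
grip_force: 0.0
```

Call:
step_arm(
  increments=[
    {"dx": 0, "dy": 0, "dz": -0.5, "wx": 0, "wy": 0, "wz": 0},
    {"dx": 0, "dy": 0, "dz": -1, "wx": 0, "wy": 0, "wz": 0},
    {"dx": 0, "dy": 0, "dz": -1, "wx": 0, "wy": 0, "wz": 0},
    {"dx": 0, "dy": 0, "dz": -1, "wx": 0, "wy": 0, "wz": 0},
    {"dx": 0, "dy": 0, "dz": -1, "wx": 0, "wy": 0, "wz": 0},
  ],
)

```text
time_s: 34.2
eef_pos: [480.2, 49.2, 147.3]
ee_rot: [-0.0, 0.986, -0.167, 0.0]
force: [0.1, 0.6, -0.7]
grip_width: 0.938
grip_force: 0.0
```

Call:
step_arm(
  increments=[
    {"dx": -1, "dy": 0, "dz": -1, "wx": 0, "wy": 0, "wz": 0},
    {"dx": -1, "dy": 0, "dz": -1, "wx": 0, "wy": 0, "wz": 0},
    {"dx": 0, "dy": 0, "dz": 0, "wx": 0, "wy": 0, "wz": 0},
    {"dx": 0, "dy": 0, "dz": 0, "wx": 0, "wy": 0, "wz": 0},
  ],
)

```text
time_s: 34.6
eef_pos: [433.3, 65.6, 196.1]
ee_rot: [-0.0, 0.986, -0.167, 0.001]
force: [-1.0, -0.2, -0.5]
grip_width: 0.935
grip_force: 0.0
```

```bash
python3 - <<'E'
from h import *
c=cap("scene");cv2.imwrite("pics/e1.png",cv2.resize(c["frame"],(800,600)))
t=cap("top")
for n,k in(("scene",c),("top",t)):
    for l in("lens","scanner","pad","dial_aim","mark_square","mallet","chisel","glue"):
        print(n,l,[(w(k,r["point"]).round(),round(r["p"],2)) for r in eyes.landmark_of(n,l)[:2]])
s=ctrl.sense();print(s["time_s"],s["eef_pos"],s["force"])
E
```

```text
scene lens [(array([ 393., -105.,   13.]), 0.95), (array([548.,  23.,  30.]), 0.85)]
scene scanner [(array([ 284., -392.,    1.]), 0.89), (array([475.,  50.,   5.]), 0.68)]
scene pad [(array([475.,  51.,   6.]), 0.7)]
scene dial_aim [(array([ 586., -348.,   56.]), 0.78)]
scene mark_square [(array([ 579., -353.,   53.]), 0.53)]
scene mallet [(array([749.,  -6.,   0.]), 0.93)]
scene chisel [(array([770., 189.,   2.]), 0.65)]
scene glue [(array([315., 299.,  -1.]), 0.86)]
top lens [(array([ 390., -103.,   16.]), 0.74), (array([ 231., -292.,   26.]), 0.72)]
top scanner [(array([ 282., -387.,   -2.]), 0.91), (array([ 361., -150.,    4.]), 0.62)]
top pad [(array([471.,  54.,  -4.]), 0.86)]
top dial_aim [(array([ 585., -350.,   55.]), 0.57)]
top mark_square [(array([ 578., -351.,   52.]), 0.53)]
top mallet [(array([747.,  -5.,  -2.]), 0.77), (array([ 587., -349.,   58.]), 0.58)]
top chisel [(array([772., 194.,  -4.]), 0.79)]
top glue [(array([313., 302.,   2.]), 0.97), (array([547.,  29.,  26.]), 0.21)]
35.5 [433.09341912  65.56535183 195.30299737] [ 0.51651098 -0.22141626 -0.41474248]
```

View pics/e1.png

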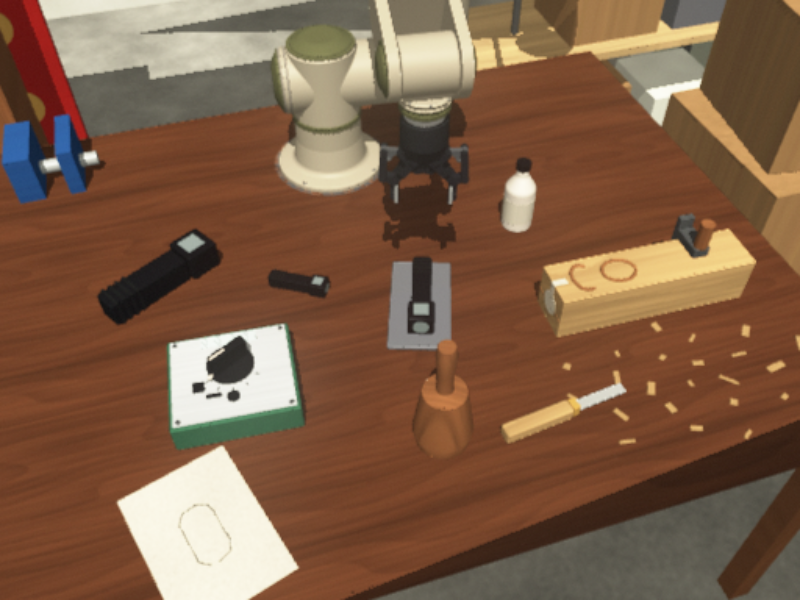

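The scanner lies centred on the pad at (421,300), the dial points at the square at (198,386), and the mallet, chisel and glue bottle have not moved. The arm is clear.

```bash
python3 -c "
from rig import finish_job
print(finish_job())"
```

```text
the job is handed in; nothing more can be done
None
```

The job is handed in, with no verdict shown: the dial is on the square, the scanner was held at the white spot for over two seconds and is back flat in the middle of its pad, and the mallet, chisel and glue bottle were not disturbed.

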